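Put the reagent bottles back in their own spill dishes

TASK

The three amber reagent bottles are standing in the wrong spill dishes. Move them so that each stands upright in the middle of the dish of its own size (the largest bottle in the widest dish, the middle one in the middle dish, the smallest in the smallest), parking a bottle upright near the middle of the empty rubber mat on the way and letting go of it there. They are glass: set them down gently, never drop them or tip them over, and leave the tape, the slide box and the carton alone.

Things in the scene. Friction and masses are not known exactly. Their poses are not given: they have to be found in the camera images.
- bottle_large: the largest of three amber glass bottles with black screw caps and blank paper labels, closed, rigid, about 320 g: body 66 mm across, 130 mm tall, loose and upright. The cap is a plain cylinder 34 mm across and takes up the top 26 mm; below it a 24 mm neck is bare for 10 mm, then the shoulder widens downwards. It is easily gripped by the cap from above. At the start it stands in a dish of the wrong size. Origin: centre of its underside, z axis up through the cap.
- bottle_medium: the middle-sized of three amber glass bottles with black screw caps and blank paper labels, closed, rigid, about 190 g: body 52 mm across, 110 mm tall, loose and upright. The cap is a plain cylinder 30 mm across and takes up the top 26 mm; below it a 24 mm neck is bare for 10 mm, then the shoulder widens downwards. It is easily gripped by the cap from above. At the start it stands in a dish of the wrong size. Origin: centre of its underside, z axis up through the cap.
- bottle_small: the smallest of three amber glass bottles with black screw caps and blank paper labels, closed, rigid, about 100 g: body 40 mm across, 90 mm tall, loose and upright. The cap is a plain cylinder 26 mm across and takes up the top 26 mm; below it a 24 mm neck is bare for 10 mm, then the shoulder widens downwards. It is easily gripped by the cap from above. At the start it stands in a dish of the wrong size. Origin: centre of its underside, z axis up through the cap.
- dish_large: the largest of three round shallow steel spill dishes, 144 mm across the rim, rim 12 mm high, wall 3 mm, flat floor 4 mm above the desk and 130 mm wide or more; fixed to the desk. Origin: its centre, level with the desk top.
- dish_medium: the middle-sized of three round shallow steel spill dishes, 120 mm across the rim, rim 12 mm high, wall 3 mm, flat floor 4 mm above the desk and 106 mm wide or more; fixed to the desk. Origin: its centre, level with the desk top.
- dish_small: the smallest of three round shallow steel spill dishes, 96 mm across the rim, rim 12 mm high, wall 3 mm, flat floor 4 mm above the desk and 82 mm wide or more; fixed to the desk. Origin: its centre, level with the desk top.
- mat: the free spot: square black rubber mat 110 x 110 mm, 4 mm thick, fixed flat on the desk, empty at the start. Origin: centre of its underside, level with the desk top.
- tape_roll: bystander: roll of white paper tape lying flat, 76 mm across, 24 mm high, loose. Origin: centre of its underside. Leave alone.
- slide_box: bystander: grey plastic box for microscope slides, closed, 85 x 100 mm, 34 mm high, loose. Origin: centre of its underside. Leave alone.
- carton: bystander: flat brown carton with a white paper patch on top, 90 x 150 mm, 40 mm high, loose. Origin: centre of its underside. Leave alone.
Not all that is in view belongs to the job. Leave any green or turquoise look-alike of the dish_small alone. What is shaped like the bottle_medium but green is not meant.

How it is judged:
On the way:
1. one of the bottles has been parked on the rubber mat: upright, within 30 mm of its middle, at rest and let go (((horizontal distance between bottle_large and mat below 0.03 m and height (world z) of bottle_large below 0.008 m and angle between bottle_large's own z axis and vertical below 0.1 rad and linear speed of bottle_large below 0.03 m/s and contact force between the fingers and bottle_large below 0.3 N) or (horizontal distance between bottle_medium and mat below 0.03 m and height (world z) of bottle_medium below 0.008 m and angle between bottle_medium's own z axis and vertical below 0.1 rad and linear speed of bottle_medium below 0.03 m/s and contact force between the fingers and bottle_medium below 0.3 N) or (horizontal distance between bottle_small and mat below 0.03 m and height (world z) of bottle_small below 0.008 m and angle between bottle_small's own z axis and vertical below 0.1 rad and linear speed of bottle_small below 0.03 m/s and contact force between the fingers and bottle_small below 0.3 N))), for 0.2 s.
At the end, for the whole second after the job is handed in: each bottle stands upright (within 0.1 rad) on the floor of the dish of its own size, its axis within 15 mm of the dish's centre, let go and at rest (horizontal distance between bottle_large and dish_large below 0.015 m and height (world z) of each of bottle_large, bottle_medium, bottle_small below 0.008 m and angle between each of bottle_large, bottle_medium, bottle_small's own z axis and vertical below 0.1 rad and linear speed of each of bottle_large, bottle_medium, bottle_small below 0.02 m/s and contact force between the fingers and bottle_large below 0.3 N and horizontal distance between bottle_medium and dish_medium below 0.015 m and contact force between the fingers and bottle_medium below 0.3 N and horizontal distance between bottle_small and dish_small below 0.015 m and contact force between the fingers and bottle_small below 0.3 N); the robot touches nothing.
It fails at once if a bottle is tipped over (more than 0.6 rad) (angle between any of bottle_large, bottle_medium, bottle_small's own z axis and vertical above 0.6 rad).
It fails at once if a bottle is dropped: not held by the fingers and falling faster than 0.3 m/s with its foot still more than 10 mm above the dish floor or mat ((height (world z) of bottle_large above 0.014 m and linear speed of bottle_large above 0.3 m/s and contact force between the fingers and bottle_large below 0.05 N) or (height (world z) of bottle_medium above 0.014 m and linear speed of bottle_medium above 0.3 m/s and contact force between the fingers and bottle_medium below 0.05 N) or (height (world z) of bottle_small above 0.014 m and linear speed of bottle_small above 0.3 m/s and contact force between the fingers and bottle_small below 0.05 N)).
It fails at once if a bottle is banged or pressed down hard onto a dish or the mat (more than 50 N) (contact force between any of bottle_large, bottle_medium, bottle_small and dish_large above 50 N or contact force between any of bottle_large, bottle_medium, bottle_small and dish_medium above 50 N or contact force between any of bottle_large, bottle_medium, bottle_small and dish_small above 50 N or contact force between any of bottle_large, bottle_medium, bottle_small and mat above 50 N).
It fails at once if the tape roll, slide box or carton is moved (more than 20 mm) (distance of any of tape_roll, slide_box, carton from where it was at the start of the episode above 0.02 m).
It also fails if it takes over 118 s, if anything falls off the work surface, if the arm or the gripper's body presses on something with over 40 N, if the wrist force passes 120 N, or if a joint passes its speed limit or range.

ROBOT

A 7-joint arm with a two-finger parallel gripper is mounted at the origin on the work surface. World frame = base frame: x ahead of the robot, y to its left, z up, the work surface at z = 0. Lengths are in m, angles in rad, forces in N, time in s.
With the tool pointing down it reaches from about 0.4 to 0.9 m from the base axis. Payload 5.6 kg.
Tool frame: the origin (TCP) lies on the centre line of the jaws, within the pads' length; the fingertips stand 17 mm ahead of it and the grasp point (between the pads) lies 2 mm behind it; z points along the fingers, x is the direction in which the jaws open and shut, and the axes are right-handed (so a half turn about z gives the same grasp; the last joint's range is limited). The gripper opens to 92 mm and grips with 3 to 60 N. Pads are 20 mm wide; open, the fingers measure 128 mm over their backs; the gripper's body (75 mm by 189 mm) begins 69 mm behind the grasp point.
Start: joints at [1.18, 0.468, -0.012, 1.603, 0.006, 1.071, -0.056], TCP at [0.221, -0.611, 0.232] pointing down, gripper open.
Joint ranges: [-2.53, 2.53], [-0.31, 2.02], [-1.57, 1.55], [0.28, 2.44], [-1.29, 4.43], [0.15, 1.84], [-2.92, 2.92]. Speed limits (rad/s): [2.57, 2.57, 3.14, 3.14, 3.14, 3.14, 3.14].

INTERFACE

Orientations are given as a unit quaternion [w, x, y, z].
In Python, from station import env gives the robot as it stands.
- The arm moves only by the tool play_rows, never from a script. Its argument "moves" is a list of rows, each a list of 4 numbers: the shift along the tool's x, y, z in mm, then the turn about the tool's z in rad. In form: [[dx, dy, dz, twist], ...]. A call has 1 to 12 rows; each row shifts and turns the commanded pose from where the row before left it, along the tool's axes as they then stand; what a row does not reach is not made up. A row lasts 1/8 s, in which the tool goes at most 62.5 mm and 10.7 degrees, less where a joint would pass 70% of its speed; a pose out of reach is approached as far as the arm can. A call is refused whole if a number of a shift passes 62.5 or a number of a turn 0.188, either way. A call with a gripper value outside its range is refused whole. "jaw" is the finger opening in mm, from 0 to 91.9, set as the call begins (left out, the last holds). The fingers move at their own pace and stop on an object; "grip_force" is the grip in N (left out, the last holds). Time passes only in rows, so rows that do not move let the fingers close. It gives the time, the measured TCP pose, the force and the opening at its end, in the units of the state.
- env.read_state(): the state, without advancing time (a new reading comes with each control period).
- env.read_camera(name): name is "scene" or "top" or "wrist"; returns the picture (420x560x3 uint8, red, green, blue); there is no depth.
- env.calibration(name): a dict with "mtx" (3x3 intrinsics, pixels), "pose" (4x4, takes a point from camera to world coordinates). Camera axes: x right, y up, looking along -z (the intrinsics and any distortion apply to the point x, -y, -z); pixel columns grow to the right and rows downward; lengths in m; the calibration is good to about 2 mm. A picture is of the moment at which its call begins: read the wrist's pose just before it. calibration takes no time and is no camera call; for the wrist camera it gives the pose at the moment of the call.
- env.finish_job(): hands the job in, once; it reports no verdict.
Trained networks look in the newest picture that a camera, given by its name, has taken for a name from the list of things; names that differ only in an ending like _2 or _b are one class to them, and where a whole thing is asked for, a point or a joint stands for the part that bears it (a point fixed in the world has none). Each returns a list of dicts, best first, with "confidence" (0 to 1); they miss things now and then, are a little off and sometimes report something else, mostly with a low value. They report only what shows in the picture. A call takes as long as a camera call. They do not tell look-alikes from the thing itself.
- env.look_for(camera, name): "rect" ([left, top, right, bottom] in pixels, round what is visible of it).
- env.tip_of(camera, name): "uv" ([column, row] in pixels: a listed point, or the origin of a listed thing).
The state is a dict: "time_s": time; "joints": joint angles; "dq": joint speeds; "effort": joint torques, N m; "ee_pos": TCP position; "tcp_rot": TCP orientation; "force": force on the tool from outside, world axes, zero at the start; "ft_torque": the same for the moment, N m; "gripper_width": finger opening in m.
Only numpy, scipy, OpenCV 4.12 (cv2) and the standard library are available. Lean on these libraries where they do the work, as an engineer would, in place of code of your own. Each camera call takes 0.05 s, during which the arm holds its last target.

## Working session

There is one attempt and no reset: what is moved stays moved. The work goes in short steps, Python scripts to look and compute and a tool call to move; the robot and the scene stay as the last step left them, time stands still between calls to the robot, and variables do not carry over. Pictures are saved under pics/ and viewed, and the job is handed in when it is done.

Besides the shell and the picture viewer there is one more tool, called after "Call:" as name(argument=value, ...) on one line, values as JSON. play_rows: Moves the arm, as the interface text tells. Its arguments: {"type":"object","properties":{"moves":{"type":"array","items":{"type":"array","items":{"type":"number"}}},"jaw":{"type":"number"},"grip_force":{"type":"number"}},"required":["moves"]}

```bash
ls; mkdir -p pics; python3 - <<'E'
from station import env
import cv2
s=env.read_state();print(s)
for n in ["scene","top","wrist"]:
    c=env.calibration(n)
    im=env.read_camera(n);cv2.imwrite(f"pics/{n}0.png",im[:,:,::-1])
    print(n,c)
E
```

```text
pics
{'time_s': 0.0, 'joints': array([ 1.17997262,  0.46838107, -0.01159494,  1.6036257 ,  0.00602841,
        1.07138927, -0.05630779]), 'dq': array([-6.38674627e-05, -3.80197947e-04,  3.12253391e-04, -1.02172496e-04,
        1.36424794e-03,  1.76342970e-03,  1.87932781e-04]), 'effort': array([ 6.07953734e-05, -5.20563018e+01, -1.20005594e-02, -2.43745333e+01,
       -5.66725060e-02,  1.73203490e-02,  1.73912663e-04]), 'ee_pos': array([ 0.22128907, -0.61058231,  0.23063694]), 'tcp_rot': array([-4.43810843e-04,  8.18776631e-01, -5.74111527e-01, -7.65437229e-04]), 'force': array([ 0.11978206,  0.71351866, -0.27633753]), 'ft_torque': array([-0.01946995, -0.02185008, -0.04223841]), 'gripper_width': 0.09140364935061769}
scene {'mtx': array([[405.86429849,   0.        , 278.61530229],
       [  0.        , 405.86429849, 211.03449139],
       [  0.        ,   0.        ,   1.        ]]), 'pose': array([[ 0.53218428, -0.58841174,  0.60872943,  1.11769662],
       [ 0.84636358,  0.38774242, -0.36513628, -0.35134624],
       [-0.02117974,  0.70952621,  0.70436069,  0.67649424],
       [ 0.   
[... 192 characters left out ...]
     ,   1.        ]]), 'pose': array([[ 0.02818533,  0.98204947, -0.18650582,  0.34632948],
       [-0.99959005,  0.02675095, -0.01020352, -0.0084846 ],
       [-0.00503115,  0.18671695,  0.98240087,  1.36594001],
       [ 0.        ,  0.        ,  0.        ,  1.        ]])}
wrist {'mtx': array([[363.6752288 ,   0.        , 279.56865476],
       [  0.        , 363.6752288 , 206.32622553],
       [  0.        ,   0.        ,   1.        ]]), 'pose': array([[ 0.3414647 ,  0.9006757 ,  0.26867294,  0.29655168],
       [-0.93989274,  0.3277846 ,  0.09570212, -0.58482937],
       [-0.00187028, -0.28520264,  0.95846542,  0.38355715],
       [ 0.        ,  0.        ,  0.        ,  1.        ]])}
```

View pics/top0.png

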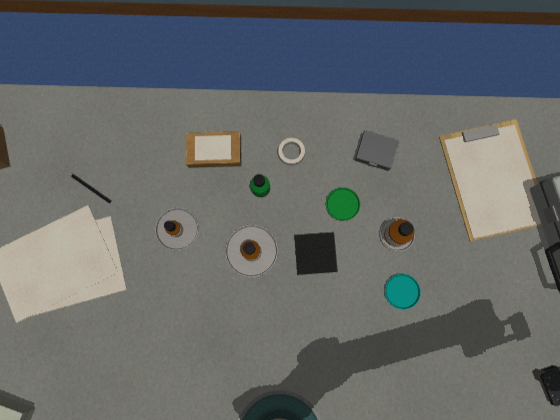

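View pics/scene0.png

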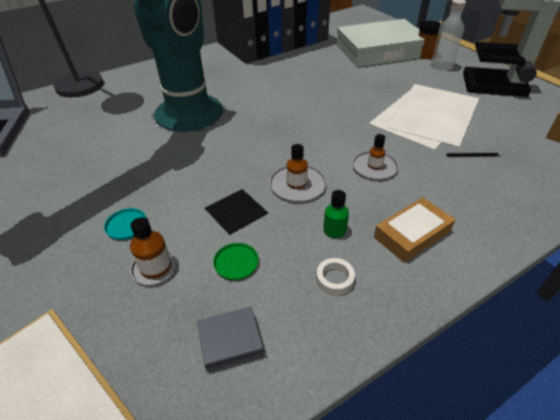

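```bash
python3 - <<'E'
from station import env
for n in ["bottle_large","bottle_medium","bottle_small","dish_large","dish_medium","dish_small","mat","tape_roll","slide_box","carton"]:
    print(n)
    for d in env.tip_of("top",n)[:4]: print("  tip",[round(float(x),1) for x in d["uv"]],round(d["confidence"],2))
    for d in env.look_for("top",n)[:4]: print("  rect",[round(float(x),1) for x in d["rect"]],round(d["confidence"],2))
E
```

```text
bottle_large
  tip [395.1, 235.2] 0.9
  tip [216.3, 154.9] 0.43
  rect [384.1, 217.4, 411.8, 245.6] 0.78
bottle_medium
  tip [260.7, 191.8] 0.83
  tip [251.1, 250.9] 0.55
  rect [239.8, 235.0, 265.7, 258.4] 0.76
  rect [250.2, 174.7, 271.5, 199.9] 0.61
bottle_small
  tip [179.0, 230.3] 0.66
  tip [216.0, 152.7] 0.35
  rect [168.9, 221.1, 183.4, 237.1] 0.65
dish_large
  tip [251.9, 253.1] 0.76
  rect [222.2, 224.5, 276.9, 277.1] 0.71
dish_medium
  tip [175.4, 227.5] 0.83
  rect [154.6, 205.8, 200.4, 249.9] 0.68
dish_small
  tip [404.9, 291.6] 0.87
  tip [345.5, 203.0] 0.83
  tip [396.2, 232.1] 0.74
  rect [387.2, 276.7, 421.1, 308.8] 0.98
  rect [381.2, 216.9, 414.3, 250.6] 0.77
  rect [327.7, 186.4, 361.6, 218.8] 0.56
mat
  tip [314.5, 255.2] 0.61
  tip [375.9, 148.9] 0.27
  rect [295.4, 231.9, 335.0, 275.8] 0.9
tape_roll
  tip [288.2, 152.0] 0.78
  rect [278.5, 137.9, 305.3, 165.3] 0.59
slide_box
  tip [374.8, 151.6] 0.73
  rect [353.7, 129.2, 395.9, 169.4] 0.96
carton
  tip [213.3, 152.4] 0.83
  rect [186.1, 132.6, 240.5, 168.2] 0.85
```

```bash
cat > h.py <<'E'
import numpy as np, cv2
from scipy.optimize import minimize
def ray(c,uv):
    k=c["mtx"];d=np.array([(uv[0]-k[0,2])/k[0,0],-(uv[1]-k[1,2])/k[1,1],-1.]);return c["pose"][:3,3],c["pose"][:3,:3]@d
def p2w(c,uv,z):
    o,d=ray(c,uv);return o+d*(z-o[2])/d[2]
def w2p(c,P):
    P=np.atleast_2d(P);q=(P-c["pose"][:3,3])@c["pose"][:3,:3];k=c["mtx"]
    return np.stack([k[0,0]*q[:,0]/-q[:,2]+k[0,2],-k[1,1]*q[:,1]/-q[:,2]+k[1,2]],1)
T=np.linspace(0,2*np.pi,180,endpoint=False)
def circ(x,y,r,z):return np.stack([x+r*np.cos(T),y+r*np.sin(T),0*T+z],1)
def samp(im,uv):
    return cv2.remap(im,uv[:,0].astype(np.float32)[None],uv[:,1].astype(np.float32)[None],cv2.INTER_LINEAR)[0]
def edgefit(im,c,x,y,r,z,sign,w=.015,dr=.0025):
    """circle radius r at height z; maximise robust contrast sign*(inside-outside); sign 0=abs"""
    g=cv2.GaussianBlur(im.astype(np.float32).mean(2),(0,0),.8)
    def f(p):
        a=samp(g,w2p(c,circ(p[0],p[1],r-dr,z)));b=samp(g,w2p(c,circ(p[0],p[1],r+dr,z)))
        d=a-b
        d=np.abs(d) if sign==0 else sign*d
        return -np.clip(d,-5,30).mean()
    best=min(((f((x+i,y+j)),x+i,y+j) for i in np.arange(-w,w+.001,.002) for j in np.arange(-w,w+.001,.002)))
    r_=minimize(f,best[1:],method="Nelder-Mead",options=dict(initial_simplex=np.array([best[1:],[best[1]+.001,best[2]],[best[1],best[2]+.001]])))
    return r_.x,-r_.fun
E
cat > m.py <<'E'
from station import env
from h import *
im=env.read_camera("top");c=env.calibration("top")
D=dict(dish_large=((252,251),.072),dish_medium=((177.5,228.5),.06),dish_small=((397.5,234),.048))
B=dict(bottle_large=((406,229),.134,.017),bottle_medium=((247,247),.114,.015),bottle_small=((170.5,226.5),.094,.013))
vis=cv2.resize(im[100:320,120:460,::-1],None,fx=2.3,fy=2.3,interpolation=cv2.INTER_CUBIC)
def dr(x,y,r,z,col):
    uv=w2p(c,circ(x,y,r,z));cv2.polylines(vis,[np.int32((uv-[120,100]+.5)*2.3)],True,col,1)
for n,(uv,r) in D.items():
    p=p2w(c,uv,.012);q,s=edgefit(im,c,p[0],p[1],r,.012,1);print(n,p.round(4),q.round(4),s);dr(*q,r,.012,(0,255,0))
for n,(uv,z,r) in B.items():
    p=p2w(c,uv,z);q,s=edgefit(im,c,p[0],p[1],r,z,-1,.01);print(n,p.round(4),q.round(4),s);dr(*q,r,z,(0,255,255))
print("mat",p2w(c,(316,253),.004).round(4))
for n,uv in dict(tape=(291,151),slide=(376,150),carton=(214,149),gbot=(259,180),gd=(343,204),td=(402,291)).items(): print(n,p2w(c,uv,.03).round(3))
cv2.imwrite("pics/fit1.png",vis)
E
python3 m.py
```

```text
dish_large [0.4757 0.0904 0.012 ] [0.4833 0.0871] 8.106842994689941
dish_medium [0.5318 0.2977 0.012 ] [0.5365 0.2932] 6.3667120933532715
dish_small [ 0.5332 -0.3062  0.012 ] [ 0.5402 -0.3022] 3.246746778488159
bottle_large [ 0.5296 -0.3007  0.134 ] [ 0.5303 -0.2987] 19.05602264404297
bottle_medium [0.4757 0.0959 0.114 ] [0.4823 0.0979] 18.14883804321289
bottle_small [0.5253 0.2976 0.094 ] [0.5267 0.2996] 25.75498390197754
mat [ 0.4758 -0.0844  0.004 ]
tape [ 0.756 -0.009  0.03 ]
slide [ 0.765 -0.246  0.03 ]
carton [0.756 0.207 0.03 ]
gbot [0.671 0.078 0.03 ]
gd [ 0.609 -0.155  0.03 ]
td [ 0.379 -0.312  0.03 ]
```

View pics/fit1.png

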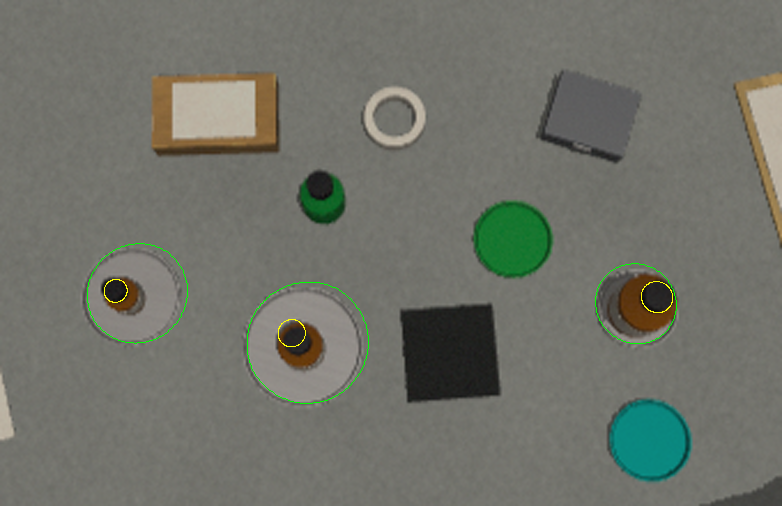

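Call:
play_rows(moves=[[0,0,-13,0.1163],[0,0,-13,0.1163],[0,0,-13,0.1163],[-39,-39,0,0],[-39,-39,0,0],[-39,-39,0,0],[-39,-39,0,0],[-39,-39,0,0],[-39,-39,0,0],[-39,-39,0,0],[-37,-36,0,0],[0,0,0,0]], jaw=91)

```text
time_s: 2.7
ee_pos: [0.5341, -0.2965, 0.2705]
tcp_rot: [-0.001, 0.71, -0.705, -0.0]
force: [-0.3, 0.1, 0.3]
gripper_width: 0.0909
```

```bash
cat > snap.py <<'E'
import sys
from station import env
from h import *
s=env.read_state();c=env.calibration("wrist");im=env.read_camera("wrist")
n=sys.argv[1]
np.savez(f"pics/{n}.npz",im=im,mtx=c["mtx"],pose=c["pose"]);cv2.imwrite(f"pics/{n}.png",im[:,:,::-1])
print(s["time_s"],s["ee_pos"].round(4),s["tcp_rot"].round(4),s["force"].round(2))
E
python3 snap.py w1
```

```text
2.7 [ 0.5341 -0.2965  0.2705] [-1.200e-03  7.097e-01 -7.045e-01 -3.000e-04] [-0.29  0.08  0.3 ]
```

View pics/w1.png

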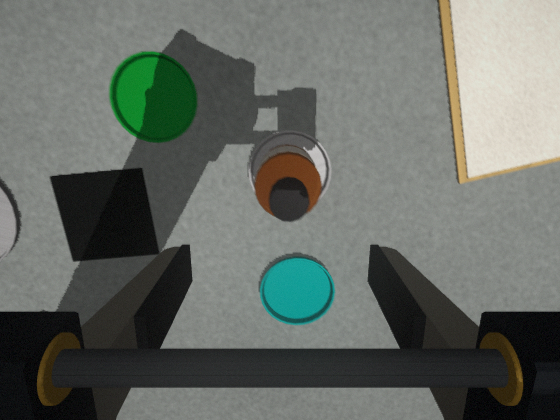

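```bash
cat > fit.py <<'E'
from h import *
def load(n):
    d=np.load(f"pics/{n}.npz");return d["im"],dict(mtx=d["mtx"],pose=d["pose"])
def show(n,items,out,crop):
    im,c=load(n);x0,y0,x1,y1=crop;f=min(780/(x1-x0),580/(y1-y0))
    v=cv2.resize(im[y0:y1,x0:x1,::-1],None,fx=f,fy=f,interpolation=cv2.INTER_CUBIC)
    for x,y,r,z in items:
        uv=w2p(c,circ(x,y,r,z));cv2.polylines(v,[np.int32((uv-[x0,y0]+.5)*f)],True,(0,255,0),1)
    cv2.imwrite(f"pics/{out}.png",v)
E
python3 - <<'E'
from fit import *
im,c=load("w1")
p=p2w(c,(289,198),.134);q,s=edgefit(im,c,p[0],p[1],.017,.134,-1,.008,.0015);print("cap",p,q,s)
p=p2w(c,(289,173),.012);d,s2=edgefit(im,c,p[0],p[1],.048,.012,0,.012,.0015);print("dish",p,d,s2)
cs=[p2w(c,u,.004) for u in [(51,177),(141,168),(158,252),(73,261)]];print("mat",np.mean(cs,0),np.linalg.norm(cs[0]-cs[1]),np.linalg.norm(cs[1]-cs[2]))
show("w1",[(*q,.017,.134),(*d,.048,.012)],"w1f",(210,110,370,240))
E
```

```text
cap [ 0.53544738 -0.30542358  0.134     ] [ 0.53435422 -0.30501011] 22.545881271362305
dish [ 0.53211996 -0.3082299   0.012     ] [ 0.52848823 -0.30445454] 16.04369354248047
mat [ 0.47571027 -0.08706135  0.004     ] 0.10767094647254488 0.1066562490710811
```

View pics/w1f.png

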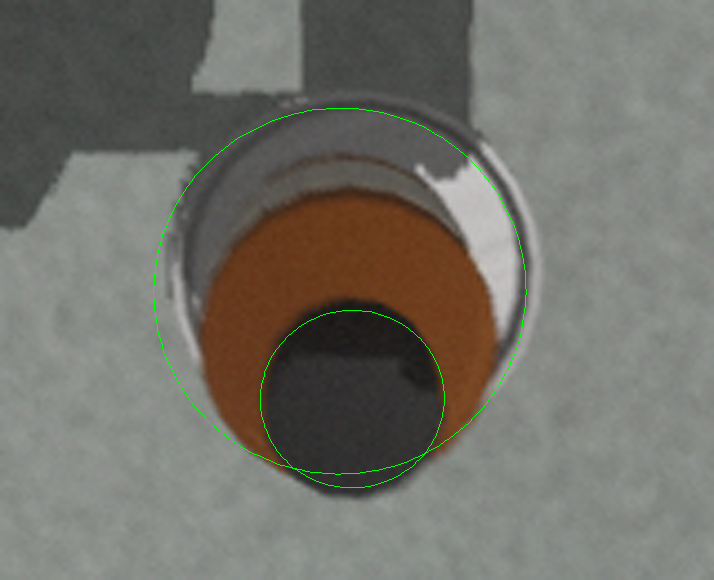

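Call:
play_rows(moves=[[3,1,30,0],[3,2,35,0],[0,0,35,0],[0,0,25,0],[0,0,16,0],[0,0,8,0],[0,0,2,0],[0,0,0,0]])

```text
time_s: 3.75
ee_pos: [0.5283, -0.3078, 0.1203]
tcp_rot: [0.0, -0.707, 0.708, -0.001]
force: [-0.2, -0.3, -0.4]
gripper_width: 0.0914
```

Call:
play_rows(moves=[[0,0,0,0],[0,0,0,0],[0,0,0,0],[0,0,0,0],[0,0,0,0],[0,0,0,0]], jaw=0, grip_force=25)

```text
time_s: 4.5
ee_pos: [0.528, -0.3069, 0.1196]
tcp_rot: [0.0, -0.707, 0.707, 0.0]
force: [0.9, 2.4, -3.6]
gripper_width: 0.0337
```

```bash
python3 snap.py w2
```

```text
4.5 [ 0.528  -0.3069  0.1196] [ 2.000e-04 -7.068e-01  7.074e-01  3.000e-04] [ 0.9   2.42 -3.64]
```

View pics/w2.png

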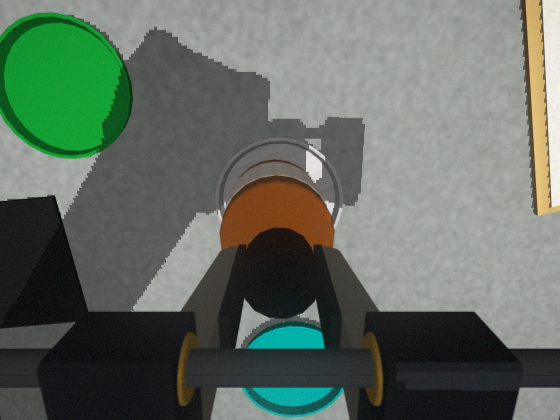

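Call:
play_rows(moves=[[0,0,-4,0],[0,0,-12,0],[0,0,-22,0],[0,0,-22,0],[-10,2,0,0],[-20,5,0,0],[-32,8,0,0],[-36,8,0,0],[-36,8,0,0],[-36,8,0,0],[-28,7,0,0],[-15,4,0,0]])

```text
time_s: 6.05
ee_pos: [0.4764, -0.0916, 0.1788]
tcp_rot: [0.001, 0.708, -0.706, -0.001]
force: [0.5, -0.4, -3.4]
gripper_width: 0.0334
```

Call:
play_rows(moves=[[-8,2,0,0],[0,0,10,0],[0,0,18,0],[0,0,16,0],[0,0,8,0],[0,0,2,0],[0,0,0,0],[0,0,0,0]])

```text
time_s: 7.05
ee_pos: [0.4765, -0.0865, 0.1261]
tcp_rot: [0.0, -0.707, 0.708, -0.0]
force: [-0.5, 0.1, -3.6]
gripper_width: 0.0334
```

```bash
python3 snap.py w3;  python3 - <<'E'
from station import env
import cv2
cv2.imwrite("pics/s3.png",env.read_camera("scene")[150:320,60:420,::-1])
E
```

```text
7.05 [ 0.4765 -0.0865  0.1261] [ 3.000e-04 -7.067e-01  7.075e-01 -5.000e-04] [-0.53  0.14 -3.57]
```

View pics/w3.png

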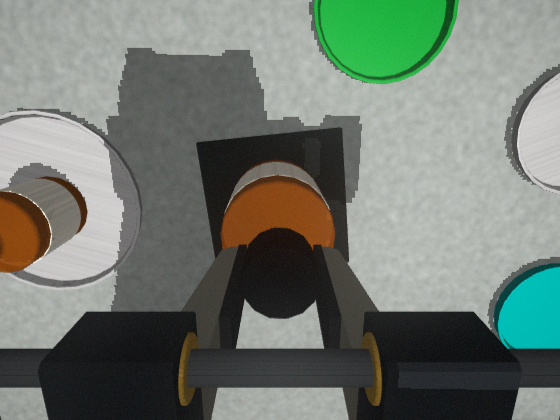

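View pics/s3.png

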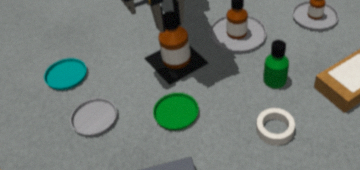

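Call:
play_rows(moves=[[0,0,2,0],[0,0,2,0],[0,0,1,0],[0,0,1,0],[0,0,0.5,0],[0,0,0,0],[0,0,0,0]])

```text
time_s: 8.02
ee_pos: [0.4764, -0.0863, 0.1194]
tcp_rot: [0.0, -0.707, 0.708, -0.0]
force: [0.7, 0.3, 1.5]
gripper_width: 0.0338
```

Call:
play_rows(moves=[[0,0,0,0],[0,0,0,0],[0,0,0,0],[0,0,0,0],[0,0,0,0],[0,0,0,0]], jaw=91)

```text
time_s: 8.78
ee_pos: [0.4761, -0.0864, 0.119]
tcp_rot: [-0.0, -0.707, 0.708, 0.0]
force: [-0.7, 0.7, -0.4]
gripper_width: 0.0902
```

Call:
play_rows(moves=[[0,0,-20,0],[0,0,-40,0],[0,0,-50,0],[0,0,-41,0],[0,0,0,0],[0,0,0,0],[0,0,0,0]])

```text
time_s: 9.65
ee_pos: [0.4753, -0.0863, 0.2686]
tcp_rot: [-0.001, -0.707, 0.707, 0.001]
force: [0.5, -1.1, 0.7]
gripper_width: 0.0912
```

```bash
python3 snap.py w4
```

```text
9.65 [ 0.4753 -0.0863  0.2686] [-0.0008 -0.7067  0.7075  0.0012] [ 0.46 -1.14  0.7 ]
```

View pics/w4.png

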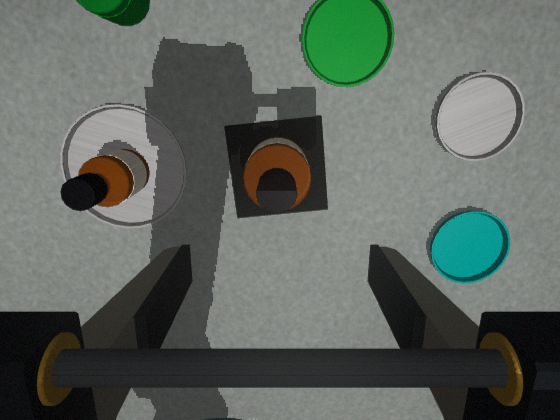

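```bash
python3 - <<'E'
from fit import *
im,c=load("w4")
p=p2w(c,(278,191),.134);print("cap",p)
p=p2w(c,(478,115.5),.012);d,s=edgefit(im,c,p[0],p[1],.048,.012,0,.006,.0015);print("small dish",p,d,s)
q=p2w(c,(123,165),.012);e,s=edgefit(im,c,q[0],q[1],.072,.012,0,.006,.0015);print("large dish",q,e,s)
show("w4",[(*p[:2],.048,.012),(*p[:2],.017,.134)],"a",(410,50,550,180))
show("w4",[(*q[:2],.072,.012)],"b",(40,90,210,240))
a=cv2.imread("pics/a.png");b=cv2.imread("pics/b.png")
a=cv2.resize(a,(400,int(a.shape[0]*400/a.shape[1])));b=cv2.resize(b,(400,a.shape[0]));cv2.imwrite("pics/w4f.png",np.hstack([a,b]))
E
```

```text
cap [ 0.48235156 -0.08641169  0.134     ]
small dish [ 0.53622144 -0.30442004  0.012     ] [ 0.53565093 -0.30230794] 25.721609115600586
large dish [0.48172025 0.09032837 0.012     ] [0.47933648 0.08660965] 13.77251148223877
```

View pics/w4f.png

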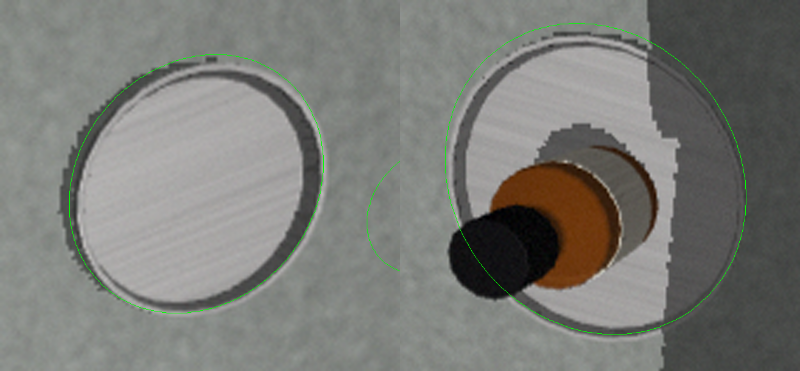

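Call:
play_rows(moves=[[-25,-4,0,0],[-45,-6,0,0],[-50,-7,0,0],[-50,-7,0,0],[-50,-7,0,0],[-50,-7,0,0],[-50,-7,0,0],[-40,-6,0,0],[-23,-4,0,0],[0,0,0,0],[0,0,0,0],[0,0,0,0]])

```text
time_s: 11.2
ee_pos: [0.532, 0.2946, 0.2702]
tcp_rot: [-0.0, -0.706, 0.708, -0.0]
force: [0.2, 0.1, -0.4]
gripper_width: 0.091
```

```bash
python3 snap.py w5
```

```text
11.2 [0.532  0.2946 0.2702] [-2.000e-04 -7.058e-01  7.084e-01 -4.000e-04] [ 0.18  0.05 -0.4 ]
```

View pics/w5.png

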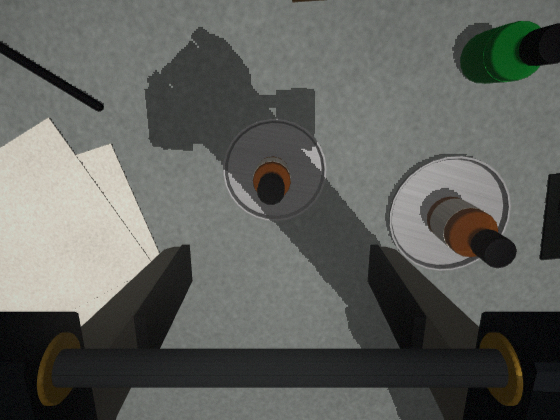

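```bash
python3 - <<'E'
from fit import *
im,c=load("w5")
cp=p2w(c,(270.5,191),.094);print("cap",cp)
q=p2w(c,(276,170),.012);print("med dish",q)
r=p2w(c,(448.5,211.5),.012);print("large dish",r)
show("w5",[(*q[:2],.06,.012),(*cp[:2],.013,.094)],"a",(215,110,335,230))
show("w5",[(*r[:2],.072,.012)],"b",(380,145,520,285))
a=cv2.imread("pics/a.png");b=cv2.imread("pics/b.png")
cv2.imwrite("pics/w5f.png",np.hstack([cv2.resize(a,(400,400)),cv2.resize(b,(400,400))]))
E
```

```text
cap [0.52909431 0.30144213 0.094     ]
med dish [0.53319695 0.29699941 0.012     ]
large dish [0.48276763 0.09296806 0.012     ]
```

View pics/w5f.png

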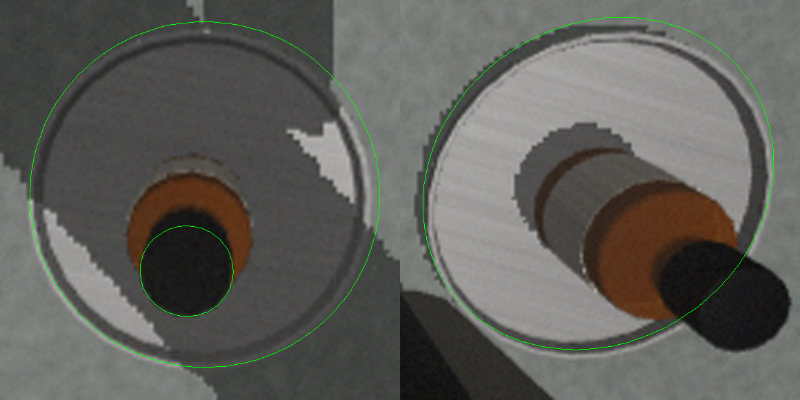

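Call:
play_rows(moves=[[-3,2,35,0],[-3,2,45,0],[0,0,45,0],[0,0,32,0],[0,0,18,0],[0,0,9,0],[0,0,4,0],[0,0,0,0],[0,0,0,0]])

```text
time_s: 12.38
ee_pos: [0.5281, 0.3029, 0.083]
tcp_rot: [0.001, -0.707, 0.708, -0.0]
force: [-0.9, -0.6, 0.3]
gripper_width: 0.0911
```

```bash
python3 snap.py w6
```

```text
12.375 [0.5281 0.3029 0.083 ] [ 8.000e-04 -7.067e-01  7.075e-01 -2.000e-04] [-0.9  -0.57  0.33]
```

View pics/w6.png

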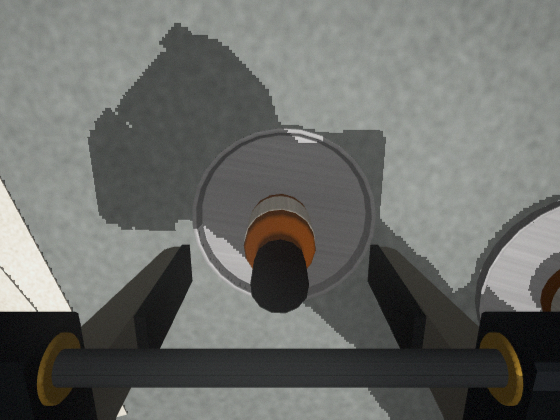

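Call:
play_rows(moves=[[0,0,2,0],[0,0,0,0],[0,0,0,0],[0,0,0,0],[0,0,0,0],[0,0,0,0],[0,0,0,0]], jaw=0, grip_force=20)

```text
time_s: 13.3
ee_pos: [0.5276, 0.3025, 0.08]
tcp_rot: [-0.0, -0.707, 0.708, 0.0]
force: [1.3, -0.5, -0.6]
gripper_width: 0.0253
```

```bash
python3 - <<'E'
from fit import *
im,c=load("w6")
print(p2w(c,(284,213),.012), p2w(c,(280,290),.094))
E
```

```text
[0.53707383 0.29859283 0.012     ] [0.52773031 0.30119392 0.094     ]
```

Call:
play_rows(moves=[[0,0,-5,0],[0,0,-20,0],[0,0,-40,0],[0,0,-45,0],[0,0,-35,0],[0,0,-15,0],[15,0,0,0],[30,-1,0,0],[45,-1,0,0],[50,-1,0,0],[50,-1,0,0],[50,-1,0,0]])

```text
time_s: 14.8
ee_pos: [0.5308, 0.0595, 0.2382]
tcp_rot: [-0.002, -0.706, 0.708, 0.001]
force: [0.6, 0.0, -0.6]
gripper_width: 0.0259
```

Call:
play_rows(moves=[[50,0,0,0],[50,0,0,0],[50,0,0,0],[50,0,0,0],[50,0,0,0],[50,0,0,0],[35,0,0,0],[20,0,0,0],[10,0,0,0],[0,0,0,0],[0,0,0,0]])

```text
time_s: 16.18
ee_pos: [0.5323, -0.3007, 0.2401]
tcp_rot: [-0.0, 0.707, -0.707, -0.0]
force: [0.7, 0.0, -0.9]
gripper_width: 0.0255
```

```bash
python3 snap.py w7
```

```text
16.175 [ 0.5323 -0.3007  0.2401] [-3.000e-04  7.075e-01 -7.067e-01 -2.000e-04] [ 0.65  0.   -0.9 ]
```

View pics/w7.png

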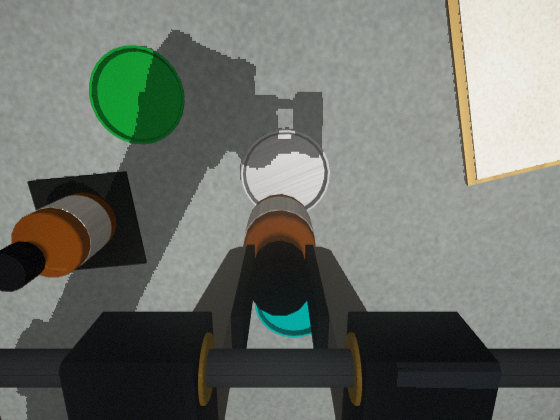

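```bash
python3 - <<'E'
from fit import *
im,c=load("w7")
print(p2w(c,(285,172.5),.012))
E
```

```text
[ 0.53643361 -0.30777507  0.012     ]
```

Call:
play_rows(moves=[[3,-1,20,0],[2,-1,40,0],[0,0,40,0],[0,0,28,0],[0,0,15,0],[0,0,8,0],[0,0,4,0],[0,0,0,0],[0,0,0,0]])

```text
time_s: 17.35
ee_pos: [0.5344, -0.3078, 0.086]
tcp_rot: [0.0, -0.707, 0.708, -0.001]
force: [0.2, -0.2, -1.5]
gripper_width: 0.0256
```

```bash
python3 snap.py w8
```

```text
17.35 [ 0.5344 -0.3078  0.086 ] [ 2.000e-04 -7.067e-01  7.076e-01 -8.000e-04] [ 0.17 -0.22 -1.54]
```

View pics/w8.png

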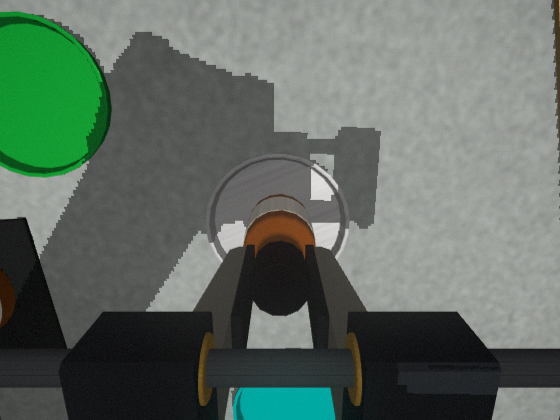

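```bash
python3 - <<'E'
from fit import *
im,c=load("w8")
for x in (.526,.530,.534,.538):
  u=w2p(c,circ(x,-.3075,.048,.012));print(x,u.min(0),u.max(0))
E
```

```text
0.526 [204.81170096 165.1324212 ] [348.96274501 300.18826191]
0.53 [204.45579671 158.8038067 ] [349.28754034 295.13717984]
0.534 [204.09651498 152.41178142] [349.6154174  290.04091953]
0.538 [203.73380746 145.95538752] [349.94642024 284.89887214]
```

Call:
play_rows(moves=[[0,0,2,0],[0,0,2,0],[0,0,1,0],[0,0,0.5,0],[0,0,0,0],[0,0,0,0],[0,0,0,0]])

```text
time_s: 18.27
ee_pos: [0.534, -0.3074, 0.08]
tcp_rot: [0.0, -0.707, 0.707, -0.0]
force: [-1.5, 1.1, 5.8]
gripper_width: 0.0254
```

Call:
play_rows(moves=[[0,0,0,0],[0,0,0,0],[0,0,0,0],[0,0,0,0],[0,0,0,0],[0,0,0,0]], jaw=91)

```text
time_s: 19.02
ee_pos: [0.5339, -0.3075, 0.0796]
tcp_rot: [-0.0, -0.707, 0.708, -0.0]
force: [-0.4, 0.1, 0.2]
gripper_width: 0.0835
```

Call:
play_rows(moves=[[0,0,-20,0],[0,0,-45,0],[0,0,-50,0],[0,0,-50,0],[0,0,-25,0],[0,0,0,0],[0,0,0,0]])

```text
time_s: 19.9
ee_pos: [0.5332, -0.3072, 0.2691]
tcp_rot: [-0.0, -0.707, 0.708, 0.0]
force: [0.4, -0.7, 0.2]
gripper_width: 0.091
```

```bash
python3 snap.py w9
```

```text
19.9 [ 0.5332 -0.3072  0.2691] [-2.000e-04 -7.067e-01  7.075e-01  5.000e-04] [ 0.38 -0.7   0.23]
```

View pics/w9.png

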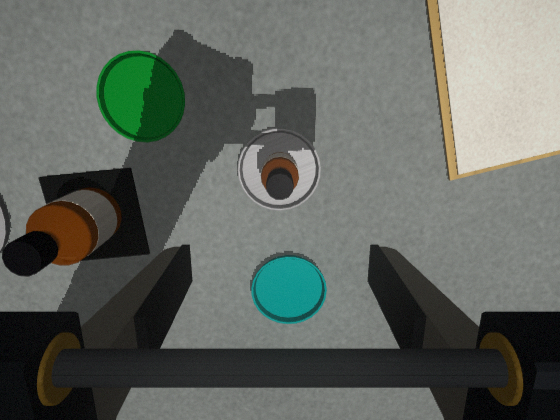

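Call:
play_rows(moves=[[-25,4,0,0],[-45,6,0,0],[-50,7,0,0],[-50,7,0,0],[-50,7,0,0],[-50,7,0,0],[-50,7,0,0],[-45,6,0,0],[-25,4,0,0],[-11,1,0,0],[0,0,0,0],[0,0,0,0]])

```text
time_s: 21.45
ee_pos: [0.4785, 0.0922, 0.2692]
tcp_rot: [-0.0, -0.706, 0.708, 0.0]
force: [-0.1, -0.5, -0.8]
gripper_width: 0.0911
```

```bash
python3 snap.py w10
```

```text
21.45 [0.4785 0.0922 0.2692] [-5.000e-04 -7.060e-01  7.082e-01  1.000e-04] [-0.13 -0.55 -0.85]
```

View pics/w10.png

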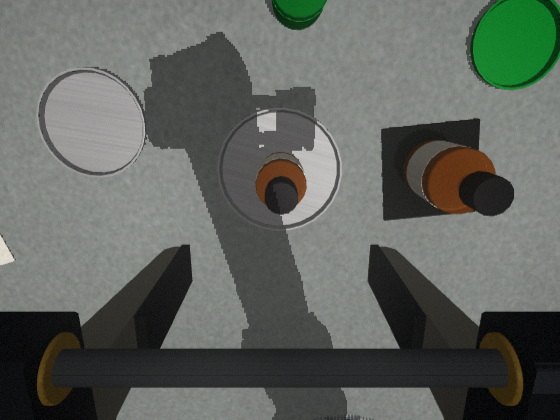

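```bash
python3 - <<'E'
from fit import *
im,c=load("w10")
print("cap",p2w(c,(281.5,197),.114))
print("large dish",p2w(c,(279.5,168.5),.012))
print("med dish",p2w(c,(92,121),.012))
E
```

```text
cap [0.47524373 0.08895896 0.114     ]
large dish [0.4813158  0.09067859 0.012     ]
med dish [0.53467963 0.29662689 0.012     ]
```

Call:
play_rows(moves=[[1,2,35,0],[0,1,45,0],[0,0,40,0],[0,0,25,0],[0,0,14,0],[0,0,7,0],[0,0,2,0],[0,0,0,0],[0,0,0,0]])

```text
time_s: 22.62
ee_pos: [0.4758, 0.0927, 0.1022]
tcp_rot: [0.001, -0.707, 0.708, -0.0]
force: [-0.6, 0.2, -0.8]
gripper_width: 0.0909
```

```bash
python3 snap.py w11
```

```text
22.625 [0.4758 0.0927 0.1022] [ 5.000e-04 -7.067e-01  7.075e-01 -5.000e-04] [-0.63  0.23 -0.79]
```

View pics/w11.png

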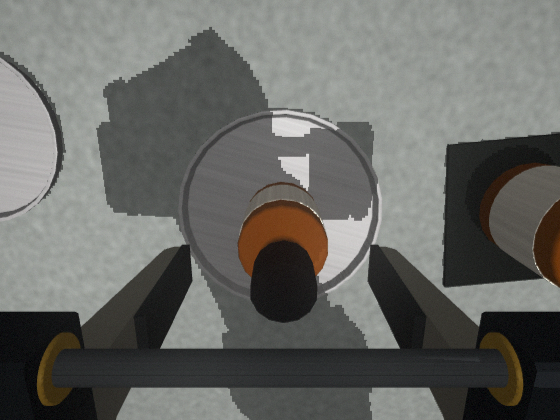

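Call:
play_rows(moves=[[1.5,0,1.5,0],[0,0,0,0]])

```text
time_s: 22.92
ee_pos: [0.4753, 0.0909, 0.1]
tcp_rot: [-0.0, -0.707, 0.708, -0.0]
force: [0.3, 0.9, -1.1]
gripper_width: 0.0912
```

Call:
play_rows(moves=[[0,0,0,0],[0,0,0,0],[0,0,0,0],[0,0,0,0],[0,0,0,0],[0,0,0,0]], jaw=0, grip_force=22)

```text
time_s: 23.68
ee_pos: [0.4753, 0.0911, 0.1]
tcp_rot: [-0.0, -0.707, 0.708, 0.0]
force: [-0.3, -0.4, -0.8]
gripper_width: 0.033
```

Call:
play_rows(moves=[[0,0,0,0],[0,0,0,0],[0,0,0,0]])

```text
time_s: 24.05
ee_pos: [0.4753, 0.0911, 0.1001]
tcp_rot: [-0.0, -0.707, 0.707, -0.0]
force: [-0.2, -0.3, 0.6]
gripper_width: 0.0293
```

Call:
play_rows(moves=[[0,0,-5,0],[0,0,-15,0],[0,0,-22,0],[0,0,-18,0],[-12,-4,0,0],[-25,-7,0,0],[-38,-11,0,0],[-42,-12,0,0],[-40,-12,0,0],[-28,-8,0,0],[-15,-4,0,0],[-6,-1,0,0]])

```text
time_s: 25.55
ee_pos: [0.5341, 0.2977, 0.1594]
tcp_rot: [-0.001, -0.707, 0.707, 0.0]
force: [-0.7, -0.5, -1.4]
gripper_width: 0.0292
```

Call:
play_rows(moves=[[0,0,0,0],[0,0,10,0],[0,0,18,0],[0,0,16,0],[0,0,7,0],[0,0,3,0],[0,0,0,0],[0,0,0,0]])

```text
time_s: 26.55
ee_pos: [0.5349, 0.2973, 0.1066]
tcp_rot: [0.0, -0.707, 0.708, -0.0]
force: [0.3, 0.1, -2.2]
gripper_width: 0.0293
```

```bash
python3 snap.py w12; python3 - <<'E'
from fit import *
im,c=load("w12")
for x in (.528,.532,.536,.540):
  u=w2p(c,circ(x,.2975,.06,.012));print(x,u.min(0).round(1),u.max(0).round(1))
E
```

```text
26.55 [0.5349 0.2973 0.1066] [ 5.000e-04 -7.067e-01  7.075e-01 -1.000e-04] [ 0.28  0.14 -2.19]
0.528 [193.8 139.9] [360.8 298. ]
0.532 [193.5 133.8] [361.2 293.3]
0.536 [193.1 127.7] [361.5 288.6]
0.54 [192.7 121.6] [361.9 283.9]
```

View pics/w12.png

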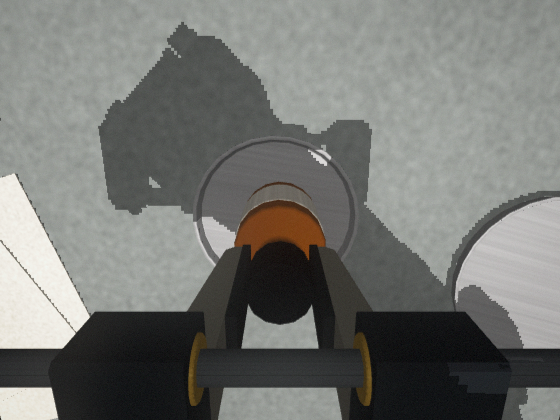

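Call:
play_rows(moves=[[-1,2,0,0],[0,0,2,0],[0,0,2,0],[0,0,1,0],[0,0,1,0],[0,0,0.5,0],[0,0,0,0],[0,0,0,0]])

```text
time_s: 27.6
ee_pos: [0.5328, 0.2981, 0.1001]
tcp_rot: [0.0, -0.707, 0.708, -0.0]
force: [-1.3, -1.0, 4.8]
gripper_width: 0.0295
```

Contact. Release.

Call:
play_rows(moves=[[0,0,0,0],[0,0,0,0],[0,0,0,0],[0,0,0,0],[0,0,0,0],[0,0,0,0]], jaw=91)

```text
time_s: 28.35
ee_pos: [0.5325, 0.298, 0.0995]
tcp_rot: [-0.0, -0.707, 0.708, 0.0]
force: [-0.2, -0.2, 0.2]
gripper_width: 0.0874
```

Call:
play_rows(moves=[[0,0,-20,0],[0,0,-45,0],[0,0,-50,0],[0,0,-40,0],[0,0,-14,0],[0,0,0,0],[0,0,0,0]])

```text
time_s: 29.22
ee_pos: [0.5319, 0.2974, 0.267]
tcp_rot: [-0.001, -0.707, 0.708, 0.0]
force: [-0.5, -0.4, -0.1]
gripper_width: 0.0912
```

```bash
python3 snap.py w13
```

```text
29.225 [0.5319 0.2974 0.267 ] [-1.300e-03 -7.067e-01  7.075e-01  3.000e-04] [-0.48 -0.44 -0.09]
```

View pics/w13.png

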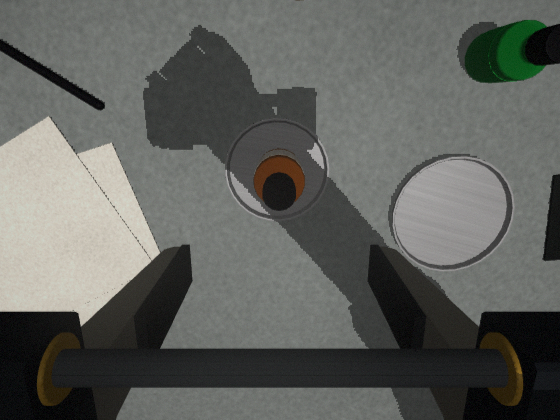

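Call:
play_rows(moves=[[25,4,0,0],[45,6,0,0],[50,7,0,0],[50,7,0,0],[50,7,0,0],[50,7,0,0],[50,7,0,0],[40,7,0,0],[24,4,0,0],[0,0,0,0],[0,0,0,0],[0,0,0,0]])

```text
time_s: 30.78
ee_pos: [0.4762, -0.0844, 0.2683]
tcp_rot: [0.0, 0.708, -0.707, -0.0]
force: [0.3, -0.1, 0.0]
gripper_width: 0.0911
```

```bash
python3 snap.py w14
```

```text
30.775 [ 0.4762 -0.0844  0.2683] [ 0.000e+00  7.075e-01 -7.067e-01 -4.000e-04] [ 0.33 -0.12  0.02]
```

View pics/w14.png

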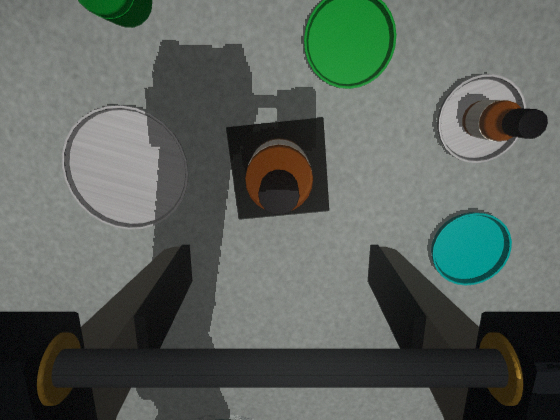

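Call:
play_rows(moves=[[1,0,30,0],[0,0,35,0],[0,0,35,0],[0,0,25,0],[0,0,15,0],[0,0,7,0],[0,0,1,0],[0,0,0,0],[0,0,0,0]])

```text
time_s: 31.95
ee_pos: [0.4766, -0.087, 0.1212]
tcp_rot: [0.0, -0.707, 0.708, -0.001]
force: [-0.5, -0.7, -0.8]
gripper_width: 0.0908
```

Call:
play_rows(moves=[[0,0,0,0],[0,0,0,0],[0,0,0,0],[0,0,0,0],[0,0,0,0],[0,0,0,0],[0,0,0,0],[0,0,0,0]], jaw=0, grip_force=25)

```text
time_s: 32.95
ee_pos: [0.4761, -0.0867, 0.1205]
tcp_rot: [0.0, -0.707, 0.707, 0.0]
force: [-0.6, 1.9, -0.1]
gripper_width: 0.0336
```

Call:
play_rows(moves=[[0,0,-4,0],[0,0,-12,0],[0,0,-22,0],[0,0,-22,0],[-10,0,0,0],[-22,0,0,0],[-34,-1,0,0],[-36,-1,0,0],[-34,0,0,0],[-24,0,0,0],[-12,0,0,0],[-5.5,0,0,0]])

```text
time_s: 34.45
ee_pos: [0.4779, 0.0909, 0.1801]
tcp_rot: [-0.0, -0.707, 0.707, 0.0]
force: [0.2, -1.0, -2.5]
gripper_width: 0.0336
```

Call:
play_rows(moves=[[0,0,0,0],[0,0,10,0],[0,0,18,0],[0,0,16,0],[0,0,7,0],[0,0,3,0],[0,0,0,0],[0,0,0,0]])

```text
time_s: 35.45
ee_pos: [0.4787, 0.0907, 0.127]
tcp_rot: [0.0, -0.707, 0.708, -0.0]
force: [0.4, -0.1, -3.7]
gripper_width: 0.0333
```

```bash
python3 snap.py w15; python3 - <<'E'
from fit import *
im,c=load("w15")
for x in (.474,.478,.482,.486):
  u=w2p(c,circ(x,.091,.072,.012));print(x,u.min(0).round(1),u.max(0).round(1))
E
```

```text
35.45 [0.4787 0.0907 0.127 ] [ 4.000e-04 -7.067e-01  7.075e-01 -3.000e-04] [ 0.38 -0.06 -3.7 ]
0.474 [183.8 116.8] [370.8 295.5]
0.478 [183.5 111. ] [371.2 291.2]
0.482 [183.1 105.2] [371.5 286.9]
0.486 [182.7  99.3] [371.9 282.5]
```

View pics/w15.png

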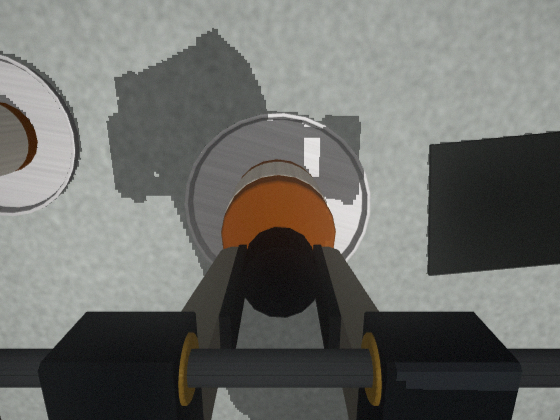

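Call:
play_rows(moves=[[0,1,2,0],[0,0,2,0],[0,0,1,0],[0,0,1,0],[0,0,0.5,0],[0,0,0,0],[0,0,0,0]])

```text
time_s: 36.38
ee_pos: [0.4776, 0.0908, 0.1204]
tcp_rot: [0.0, -0.707, 0.707, -0.0]
force: [-0.5, -0.3, 1.9]
gripper_width: 0.0335
```

Call:
play_rows(moves=[[0,0,0,0],[0,0,0,0],[0,0,0,0],[0,0,0,0],[0,0,0,0],[0,0,0,0],[0,0,0,0]], jaw=91)

```text
time_s: 37.25
ee_pos: [0.4773, 0.0906, 0.12]
tcp_rot: [-0.0, -0.707, 0.708, 0.0]
force: [0.3, -0.2, -0.5]
gripper_width: 0.0908
```

Call:
play_rows(moves=[[0,0,-20,0],[0,0,-45,0],[0,0,-50,0],[0,0,-40,0],[0,0,0,0],[0,0,0,0],[0,0,0,0]])

```text
time_s: 38.12
ee_pos: [0.4765, 0.0903, 0.2737]
tcp_rot: [-0.001, -0.707, 0.708, 0.001]
force: [0.6, 0.2, -0.6]
gripper_width: 0.091
```

```bash
python3 snap.py w16
```

```text
38.125 [0.4765 0.0903 0.2737] [-0.0011 -0.7067  0.7075  0.0008] [ 0.6   0.23 -0.62]
```

View pics/w16.png

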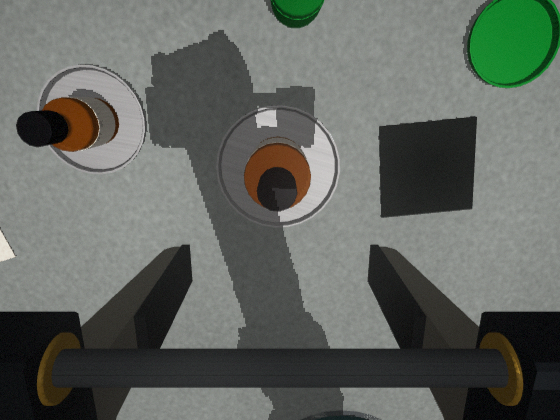

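Call:
play_rows(moves=[[40,20,-5,0],[50,20,-5,0],[50,0,0,0],[40,0,0,0],[0,0,0,0],[0,0,0,0],[0,0,0,0],[0,0,0,0]])

```text
time_s: 39.17
ee_pos: [0.4372, -0.0884, 0.285]
tcp_rot: [0.0, 0.707, -0.707, -0.0]
force: [0.1, 0.2, -0.5]
gripper_width: 0.0911
```

```bash
python3 - <<'E'
from station import env
import cv2
a=env.read_camera("top")[100:320,120:460,::-1];b=env.read_camera("scene")[120:300,60:460,::-1]
cv2.imwrite("pics/t17.png",cv2.resize(a,None,fx=2.3,fy=2.3,interpolation=2));cv2.imwrite("pics/s17.png",cv2.resize(b,None,fx=1.9,fy=1.9,interpolation=2))
E
```

```text
(no output)
```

View pics/t17.png

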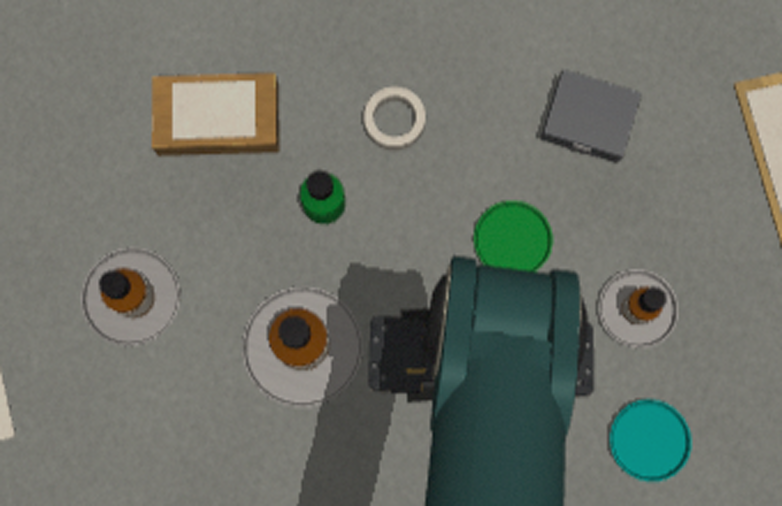

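View pics/s17.png

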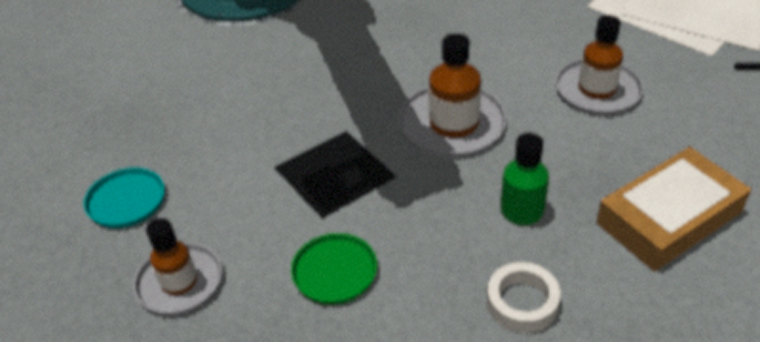

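```bash
python3 - <<'E'
from station import env
from h import *
c=env.calibration("top")
for n,d,k,z in [("L",(302.5,346.5),(294,332),.134),("M",(132,296),(116,284),.114),("S",(637,307.5),(653,301),.094)]:
    f=lambda u:(u[0]/2.3+120,u[1]/2.3+100)
    a=p2w(c,f(d),.012);b=p2w(c,f(k),z);print(n,a[:2].round(4),b[:2].round(4),((b-a)[:2]*1000).round(1))
E
```

```text
L [0.4766 0.0917] [0.4802 0.0925] [3.7 0.8]
M [0.5313 0.298 ] [0.5303 0.2936] [-1.  -4.4]
S [ 0.534  -0.3047] [ 0.5305 -0.3047] [-3.5 -0.1]
```

All three are within about 5 mm of their dish centres, so I'm handing in.

```bash
python3 -c "
from station import env
print(env.finish_job())"
```

```text
the job is handed in; nothing more can be done
None
```

All three bottles now stand upright in the dish of their own size, and I handed the job in at about 39 s of the 118 s allowed. `finish_job()` gives no verdict.

- **Moves:** I parked the large bottle on the mat, about 1 mm from its middle by the gripper's position, and let go of it there. Then the small bottle went to the small dish, the medium to the medium dish, and the large from the mat to the large dish. Each was set down gently. The measured upward tool force never exceeded 6 N.
- **Centring:** In the final top camera picture the bottles measured about 3.8 mm (large), 4.5 mm (medium) and 3.5 mm (small) off their dish centres. The limit is 15 mm.
- **Other checks:** The final top and scene pictures show all three bottles upright. The tape, slide box, carton and the green and turquoise look-alikes are where they were at the start. The gripper was open and clear of everything.
- **Disagreements:** The automatic rim fit for the dishes was unreliable because it locked onto the wrong edges. I read the dish centres from the pictures by hand instead. The top and wrist cameras disagreed by up to about 5 mm, which still leaves room within the limit.

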